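# Eject the torch battery and stop it on the ramp

### The job

Press the orange eject key of the battery charger with one finger while the other finger stands across the ramp, so that the blue battery pops out over its little ridge and rolls against that finger instead of off the open end. Do not pinch, lift or carry the battery, and leave the other things on the bench alone. Finish while holding it so: the key still pressed down and the battery resting still on the ramp against the finger.

Things in the scene. Friction and masses are not known exactly. Their poses are not given: they have to be found in the camera images.
- charger: Grey battery charger fixed to the bench, 150 x 108 mm, 56 mm high. Origin on the bench top; +x points down the ramp, y across it, z up. Key housing (top z 29, y -35 to 35) at x -33 to 1; a back wall (x 2 to 9, to z 56) stands between key and battery. In the slot under the battery an orange lifter plate (44 mm wide, x 16 to 32, top just below rail height) is raised by the key.
- ridge (a point): Middle of the black ridge, 3 mm high, on the rails at charger x 33 (this point: z 40.5). Two aluminium rails slope 8 degrees down to +x, from x 9 (top z 44) to x 112 (z 29.4). They lie at y 30 to 49 on each side; between them is an open slot 60 mm wide, from x 35 to 112 free down to the base at z 6, into which a finger can be lowered. Cheeks outside guide the battery.
- ramp_end (a point): Middle of the open lower end of the ramp, at rail height (charger x 112, z 29.4): what rolls past it falls on the bench. Once over the ridge the battery gets here in about half a second unless something stands in the slot. Any stopper with its near face at charger x 50 to 100 and reaching down to z 37 or lower will do.
- battery: Blue battery stick with steel end caps and a white band, a loose plain cylinder, 22 mm diameter, 92 mm long, about 0.11 kg. Origin at its centre, y along it. It starts across the rails behind the ridge, centre at charger x 26, y 0, z 53, some 6 mm from the back wall. On the ramp its centre is 11 mm above the rails; it rolls down by itself.
- key_top (a point): Centre of the top face of the orange eject key, moves with it. The key's flat top is 28 mm (charger x, from -30 to -2) by 54 mm (charger y), unpressed at z 42 mm, pressed home at z 32 mm.
- eject_key (a joint): Travel of the eject key, m: 0 up, 0.010 fully down. It springs back when released (1.4 N at the top to about 5 N at the bottom, a few N more while it lifts the battery). The lifter rises 0.8 times the key's travel, and the battery goes over the ridge at about 0.005 to 0.008.
- torch: black torch lying on the bench, 126 mm long, 38 mm wide; leave alone
- pliers: red pliers lying on the bench, 172 mm long; leave alone
- tape_measure: yellow and black tape measure, 80 x 34 x 59 mm; leave alone
- tape_roll: roll of blue tape, 62 mm wide, 19 mm high; leave alone
- sanding_block: brown sanding block, 64 x 96 x 24 mm; leave alone
- jar_1: clear jar with red lid, 62 mm wide, 86 mm high; leave alone
Things that resemble listed ones, but are neither listed nor needed, are in the scene too. What is meant by the battery is not brown or purple, and is the larger of those in its own colour.

How it is judged:
By the outcome, as a careful person would: the job done as asked, in the order asked, and still so for the second after the job is handed in, while the arm keeps its last pose, push and grip.
It also fails if it takes over 38 s, if anything falls off the work surface, if the arm or the gripper's body presses on something with over 40 N, if the wrist force passes 120 N, or if a joint passes its speed limit or range.

### The arm

A 6-joint arm with a two-finger parallel gripper is mounted at the origin on a cart in front of the work surface, level with it; the furniture and walls round the work are solid. World frame = base frame: x ahead of the robot, y to its left, z up, the work surface at z = 0. Lengths are in mm, angles in rad, forces in N, time in s.
With the tool pointing down it reaches from about 275 to 1000 mm from the base axis. Payload 8.4 kg.
Tool frame: the origin (TCP) lies on the centre line of the jaws, within the pads' length; the fingertips stand r.tip_reach ahead of it and the grasp point (between the pads) lies 11 mm behind it (r.tip_reach is the distance from the TCP to the fingertips, in mm); z points along the fingers, y is the line along which they close (so a half turn about z gives the same grasp; the last joint's range is limited). The gripper opens to 85 mm and grips with 20 to 120 N. Pads are 22 mm wide; open, the fingers measure 114 mm over their backs; the gripper's body (76 mm by 85 mm) begins 54 mm behind the grasp point. The pads swing forward as they close: fully open they stand 13 mm farther back than shut.
Start: joints at [-1.223, 0.353, 1.633, -0, 1.155, -0.002], TCP at [214.192, -587.154, 239.281] pointing down, gripper open.
Joint ranges: [-2.63, 2.63], [-0.92, 2.1], [0.06, 2.66], [-1.3, 4.44], [0, 2.69], [-3.02, 3.02]. Speed limits (rad/s): [2.22, 2.22, 2.79, 3.14, 3.14, 3.14].

### API

Orientations are given as [roll, pitch, yaw] about the fixed x, y, z axes, in that order (R = Rz(yaw) Ry(pitch) Rx(roll)).
In Python, from rig import r gives the robot as it stands.
- The arm moves only by the tool carry_out, never from a script. Its argument "targets" is a list of rows, each an object with "dp": the shift along the tool's x, y, z in mm, a list of three; "yaw": the turn about the tool's z in degrees. A call has 1 to 12 rows; each row is the pose to reach, as a shift and turn from the pose commanded when the call began, along the tool's axes at that moment; what a row does not reach only later rows make up. A row lasts 1/8 s, in which the tool goes at most 62.5 mm and 10.7 degrees, less where a joint would pass 70% of its speed; a pose out of reach is approached as far as the arm can. A call with a gripper value outside its range is refused whole. "fingers" is the opening, from -1 (shut) to 1 (fully open), so that 0 is half open, set as the call begins (left out, the last holds). The fingers move at their own pace and stop on an object; "grip_force" is the grip in N (left out, the last holds). Time passes only in rows, so rows that repeat a pose let the fingers close. It gives the time, the measured TCP pose, the force, the opening and the grip force at its end, in the units of the state.
- r.sense(): the state, without advancing time (a new reading comes with each control period).
- r.grab_frame(name): name is "scene" or "top"; returns the picture (400x640x3 uint8, red, green, blue); there is no depth.
- r.get_calibration(name): a dict with "fx", "fy", "cx", "cy" (pixels), "rvec" (rotation vector, rad) and "tvec" (3), from world to camera coordinates, as OpenCV has them. Camera axes: x right, y down, z forward; pixel columns grow to the right and rows downward; lengths in mm; the calibration is good to about 2 mm. A picture is of the moment at which its call begins. get_calibration takes no time and is no camera call.
- r.sign_off(): hands the job in; it is judged then, once.
The state is a dict: "clock": time; "qpos": joint angles; "qvel": joint speeds; "joint_efforts": joint torques, N m; "eef_pos": TCP position; "tcp_rot": TCP orientation; "contact_force": force on the tool from outside, world axes, zero at the start; "wrist_torque": the same for the moment, N m; "opening": opening from 0.0 (shut) to 1.0 (fully open); "grasp_force": force on a finger pad.
Only numpy, scipy, OpenCV 4.12 (cv2) and the standard library are available. Lean on these libraries where they do the work, as an engineer would, in place of code of your own. Each camera call takes 0.05 s, during which the arm holds its last target. There are 200 camera calls.

## Working session

There is one attempt and no reset: what is moved stays moved. The work goes in short steps, Python scripts to look and compute and a tool call to move; the robot and the scene stay as the last step left them, time stands still between calls to the robot, and variables do not carry over. Pictures are saved under pics/ and viewed, at most 10 in all, crops included, and the job is handed in when it is done.

Besides the shell and the picture viewer there is one more tool, called after "Emit:" as name(argument=value, ...) on one line, values as JSON. carry_out: Moves the arm, as the interface text tells. Its arguments: {"type":"object","properties":{"targets":{"type":"array","items":{"type":"object","properties":{"dp":{"type":"array","items":{"type":"number"}},"yaw":{"type":"number"}}}},"fingers":{"type":"number"},"grip_force":{"type":"number"}},"required":["targets"]}

```bash
mkdir -p pics; python3 - <<'E'
from rig import r
import cv2
for n in("scene","top"):
    cv2.imwrite(f"pics/{n}0.png",r.grab_frame(n)[:,:,::-1]); print(n,r.get_calibration(n))
s=r.sense(); print(s, r.tip_reach)
E
```

```text
scene {'fx': 512.1069281080017, 'fy': 512.1069281080017, 'cx': 317.9737103004815, 'cy': 203.90024415843578, 'rvec': array([ 1.14013544, -2.06325131,  1.20407097]), 'tvec': array([241.97140957, 251.24292575, 949.76905162])}
top {'fx': 446.5126451624255, 'fy': 446.5126451624255, 'cx': 319.92378755796113, 'cy': 203.36505617994874, 'rvec': array([ 2.1641257 , -2.13611776,  0.14459161]), 'tvec': array([  16.20481129,  493.63370122, 1087.09410593])}
{'clock': 0.1, 'qpos': array([-1.22338322e+00,  3.53564220e-01,  1.63407799e+00, -2.14700780e-05,
        1.15520000e+00, -2.38746010e-03]), 'qvel': array([ 0.00078461, -0.00144515, -0.00307873,  0.00130012,  0.00124206,
       -0.00111134]), 'joint_efforts': array([-1.07866919e-03, -6.06355762e+01, -3.42817605e+01, -1.01127096e-04,
        4.00552250e-03, -3.29153340e-05]), 'eef_pos': array([ 214.04970701, -586.74836973,  238.63811298]), 'tcp_rot': array([-3.14034305e+00,  1.66482856e-05,  3.49809258e-01]), 'contact_force': array([ 0.37042216, -0.64977514, -0.09852937]), 'wrist_torque': array([-0.02409679,  0.0442288 , -0.04785409]), 'grasp_force': 0.0, 'opening': 1.0006919225290944} 8.0
```

View pics/top0.png

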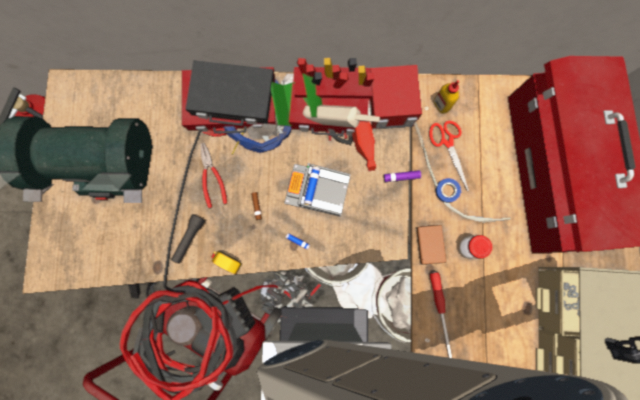

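View pics/scene0.png

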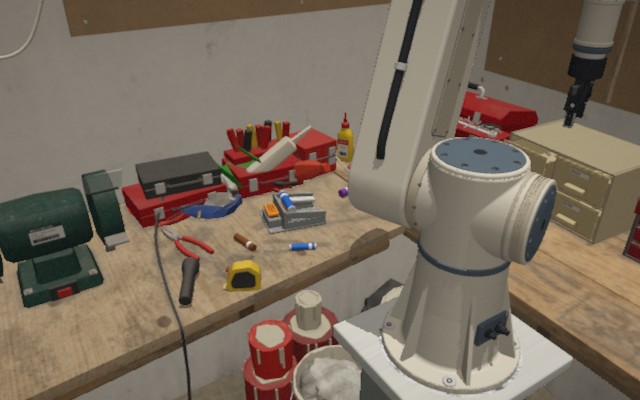

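The top view shows the charger at about (318,190), with the orange key at (297,183), the battery at (312,187) and the ramp running to the right. I'll enlarge both views to measure it.

```bash
python3 - <<'E'
import cv2
a=cv2.imread("pics/top0.png")[155:225,275:365]; b=cv2.imread("pics/scene0.png")[180:240,250:340]
cv2.imwrite("pics/c0.png",cv2.resize(a,None,fx=8,fy=8,interpolation=cv2.INTER_CUBIC))
cv2.imwrite("pics/c1.png",cv2.resize(b,None,fx=8,fy=8,interpolation=cv2.INTER_CUBIC))
E
```

```text
(no output)
```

View pics/c0.png

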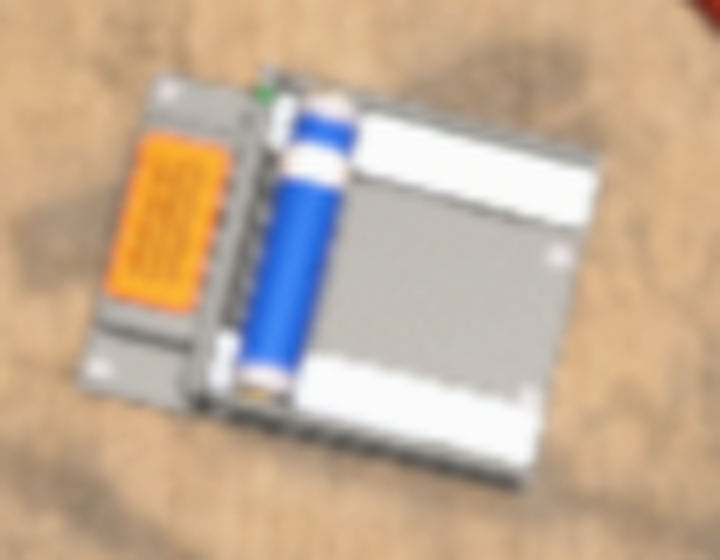

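View pics/c1.png

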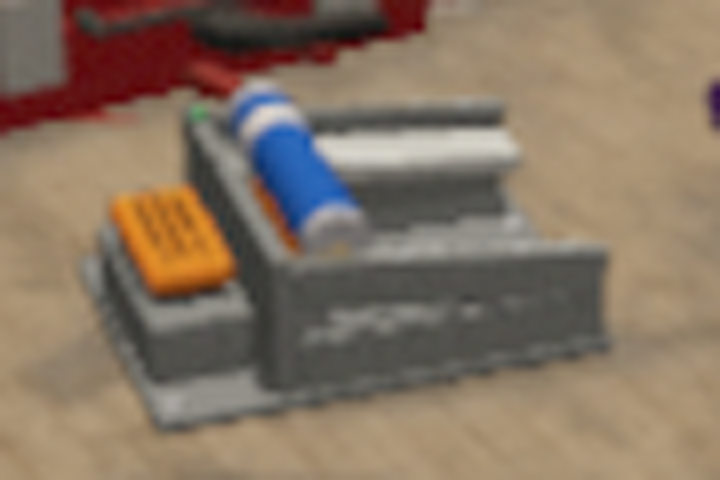

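The crops give clear corners for the key, rails and base, and charger +x points right and slightly down in the top picture. Next I fit the pose to both views.

```bash
cat > fit.py <<'E'
import numpy as np,cv2
from scipy.optimize import least_squares
from rig import r
T=[((-30,27,42),(145,135)),((-2,27,42),(232,150)),((-30,-27,42),(108,299)),((-2,-27,42),(190,308)),
((112,49,29.4),(598,172)),((112,30,29.4),(588,224)),((112,-30,29.4),(540,402)),((112,-49,29.4),(525,465)),((26,0,53),(298,245)),((-38,-54,6),(80,388)),((-38,54,6),(155,75))]
S=[((-30,27,42),(112,200)),((-30,-27,42),(155,290)),((-2,-27,42),(235,268)),((-2,27,42),(190,187)),((-38,-54,0),(165,428)),((112,-54,0),(606,348))]
data=[]
for n,P,off in(("top",T,(275,155)),("scene",S,(250,180))):
    c=r.get_calibration(n);K=np.array([[c["fx"],0,c["cx"]],[0,c["fy"],c["cy"]],[0,0,1.]])
    data.append((c,K,np.array([p for p,_ in P],float),(np.array([u for _,u in P])+.5)/8-.5+off))
def f(v):
    R=cv2.Rodrigues(np.array([0,0,v[2]]))[0];o=[]
    for c,K,P,u in data:
        p=cv2.projectPoints(P@R.T+[v[0],v[1],0],c["rvec"],c["tvec"],K,None)[0][:,0]
        o.append((p-u).ravel())
    return np.concatenate(o)
s=least_squares(f,[500,0,-1.8],x_scale=[100,100,1],loss="soft_l1")
v=s.x; print("pose",v,np.degrees(v[2])); print(f(v).reshape(-1,2).round(1).tolist())
q=r.sense(); cR=cv2.Rodrigues(np.array([0,0,v[2]]))[0]
tgt=cR@[33.5,0,0]+[v[0],v[1],0]
print("target",tgt,np.hypot(*tgt[:2]),"eef",q["eef_pos"],q["tcp_rot"])
from scipy.spatial.transform import Rotation as Ro
tr=Ro.from_euler("xyz",q["tcp_rot"]); M=tr.as_matrix()
print("tool y ang",np.degrees(np.arctan2(M[1,1],M[0,1])),"delta in tool",M.T@(tgt-q["eef_pos"]), "in charger",cR.T@(q["eef_pos"]-[v[0],v[1],0]))
print("F",q["contact_force"],"open",q["opening"],"t",q["clock"])
E
python3 fit.py
```

```text
pose [540.96927955  68.32125647  -1.77360688] -101.62018871989721
[[-0.0, -0.4], [-0.0, 0.1], [-0.2, -0.2], [0.5, 1.0], [0.1, -0.6], [-0.2, 0.1], [0.9, 0.8], [1.2, 0.2], [0.2, 0.1], [-1.1, 0.4], [-1.1, -0.6], [-0.7, -0.4], [-0.4, -1.6], [0.5, -0.9], [0.1, -0.7], [-0.9, 1.6], [0.7, 0.4]]
target [534.22160666  35.50786118   0.        ] 535.4003485473711 eef [ 214.04970701 -586.74836973  238.63811298] [-3.14034305e+00  1.66482856e-05  3.49809258e-01]
tool y ang -69.95740708884581 delta in tool [ 514.0444529  -474.54377688  239.22273193] in charger [ 707.49268435 -188.27300305  238.63811298]
F [ 0.37042216 -0.64977514 -0.09852937] open 1.0006919225290944 t 0.1
```

Emit:
carry_out(targets=[{"dp": [25, -23, 0], "yaw": 1.5}, {"dp": [70, -65, 0], "yaw": 4}, {"dp": [120, -111, 0], "yaw": 7}, {"dp": [170, -157, 0], "yaw": 10}, {"dp": [220, -203, 0], "yaw": 13}, {"dp": [270, -249, 0], "yaw": 16.5}, {"dp": [320, -295, 0], "yaw": 20}, {"dp": [370, -342, 0], "yaw": 23}, {"dp": [420, -388, 0], "yaw": 26}, {"dp": [465, -429, 0], "yaw": 29}, {"dp": [500, -461, 0], "yaw": 31}, {"dp": [514, -474.5, 0], "yaw": 31.7}], fingers=1)

```text
clock: 1.6
eef_pos: [535.2, 37.4, 239.1]
tcp_rot: [-3.141, 0.0, -0.203]
contact_force: [-0.2, -0.4, -0.0]
opening: 1.001
grasp_force: 0.0
```

Emit:
carry_out(targets=[{"dp": [0, 0, 0], "yaw": 0}, {"dp": [0, 0, 30], "yaw": 0}, {"dp": [0, 0, 65], "yaw": 0}, {"dp": [0, 0, 85], "yaw": 0}, {"dp": [0, 0, 100], "yaw": 0}, {"dp": [0, 0, 100], "yaw": 0}, {"dp": [0, 0, 100], "yaw": 0}])

```text
clock: 2.48
eef_pos: [534.9, 34.6, 140.0]
tcp_rot: [-3.141, -0.001, -0.204]
contact_force: [0.4, -0.1, 0.1]
opening: 1.005
grasp_force: 0.0
```

```bash
python3 fit.py; python3 - <<'E'
from rig import r
import cv2,numpy as np
a=r.grab_frame("top")[:,:,::-1][150:225,270:370];b=r.grab_frame("scene")[:,:,::-1][150:240,250:350]
cv2.imwrite("pics/d.png",np.vstack([cv2.resize(b,(600,540),interpolation=2)]));cv2.imwrite("pics/dt.png",cv2.resize(a,None,fx=8,fy=8,interpolation=2))
E
```

```text
pose [540.96927955  68.32125647  -1.77360688] -101.62018871989721
[[-0.0, -0.4], [-0.0, 0.1], [-0.2, -0.2], [0.5, 1.0], [0.1, -0.6], [-0.2, 0.1], [0.9, 0.8], [1.2, 0.2], [0.2, 0.1], [-1.1, 0.4], [-1.1, -0.6], [-0.7, -0.4], [-0.4, -1.6], [0.5, -0.9], [0.1, -0.7], [-0.9, 1.6], [0.7, 0.4]]
target [534.22160666  35.50786118   0.        ] 535.4003485473711 eef [534.89575444  34.55106288 139.99297347] [-3.14136577e+00 -9.26463305e-04 -2.03655275e-01]
tool y ang -101.66857569336301 delta in tool [ -0.98342655  -0.76891581 139.99230051] in charger [ 34.30139917   0.85305193 139.99297347]
F [ 0.38627726 -0.12131437  0.1121958 ] open 1.0053521414114797 t 2.475
```

View pics/d.png

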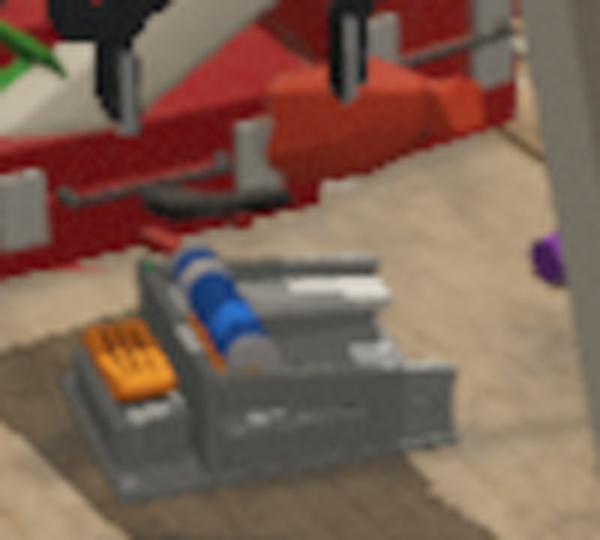

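Both fingertips hang above the charger, at crop pixels (128,130) and (348,98), and the battery is undisturbed. I'll check the tip positions from those pixels.

```bash
python3 - <<'E'
import numpy as np,cv2
from rig import r
c=r.get_calibration("scene");K=np.array([[c["fx"],0,c["cx"]],[0,c["fy"],c["cy"]],[0,0,1.]])
R=cv2.Rodrigues(c["rvec"])[0];C=-R.T@c["tvec"]
cR=cv2.Rodrigues(np.array([0,0,-1.7736]))[0];o=np.array([541,68.3,0])
Cc=cR.T@(C-o)
for u in((128,130),(348,98)):
    px=(np.array(u)+.5)/6-.5+[250,150]
    d=cR.T@R.T@np.linalg.inv(K)@[*px,1]
    for y in(-10,0.8): print(u,y,Cc+d*(y-Cc[1])/d[1])
E
```

```text
(128, 130) -10 [-13.99264531 -10.         149.26170561]
(128, 130) 0.8 [-11.17559744   0.8        143.90391205]
(348, 98) -10 [ 79.52974028 -10.         147.88173922]
(348, 98) 0.8 [ 83.28085189   0.8        142.51016311]
```

Emit:
carry_out(targets=[{"dp": [-1, -0.8, 25], "yaw": 0}, {"dp": [-1, -0.8, 50], "yaw": 0}, {"dp": [-1, -0.8, 70], "yaw": 0}, {"dp": [-1, -0.8, 82], "yaw": 0}, {"dp": [-1, -0.8, 86], "yaw": 0}, {"dp": [-1, -0.8, 86], "yaw": 0}, {"dp": [-1, -0.8, 86], "yaw": 0}])

```text
clock: 3.45
eef_pos: [534.1, 35.8, 54.0]
tcp_rot: [-3.141, -0.001, -0.203]
contact_force: [-0.4, 0.4, -0.3]
opening: 1.0
grasp_force: 0.0
```

```bash
python3 - <<'E'
from rig import r
import cv2
cv2.imwrite("pics/e.png",cv2.resize(r.grab_frame("scene")[:,:,::-1][150:240,250:350],(600,540),interpolation=2))
print(r.sense()["eef_pos"],r.sense()["contact_force"])
E
```

```text
[534.13353987  35.77401913  53.94085997] [ 0.34737798 -0.45296164  0.04727232]
```

View pics/e.png

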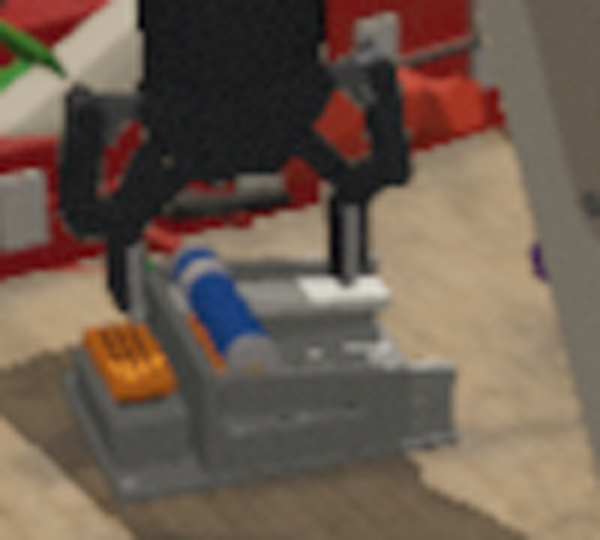

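The left fingertip (128,310) is about 15 mm above the key and the right one (348,283) is above the slot, so I'll lower to just above contact.

Emit:
carry_out(targets=[{"dp": [0, 0, 6], "yaw": 0}, {"dp": [0, 0, 12], "yaw": 0}, {"dp": [0, 0, 16], "yaw": 0}, {"dp": [0, 0, 19], "yaw": 0}, {"dp": [0, 0, 19], "yaw": 0}])

```text
clock: 4.12
eef_pos: [533.4, 35.7, 34.1]
tcp_rot: [3.141, 0.001, -0.203]
contact_force: [-1.4, 0.2, 2.3]
opening: 1.0
grasp_force: 1.4
```

Emit:
carry_out(targets=[{"dp": [0, 0, 1], "yaw": 0}, {"dp": [0, 0, 2], "yaw": 0}, {"dp": [0, 0, 3], "yaw": 0}, {"dp": [0, 0, 4], "yaw": 0}, {"dp": [0, 0, 5], "yaw": 0}, {"dp": [0, 0, 6], "yaw": 0}, {"dp": [0, 0, 6], "yaw": 0}, {"dp": [0, 0, 6], "yaw": 0}])

```text
clock: 5.12
eef_pos: [533.4, 35.7, 28.2]
tcp_rot: [3.141, 0.0, -0.203]
contact_force: [-2.8, -0.3, 4.3]
opening: 1.001
grasp_force: 2.2
```

```bash
python3 - <<'E'
from rig import r
import cv2
cv2.imwrite("pics/f.png",cv2.resize(r.grab_frame("scene")[:,:,::-1][150:240,250:350],(600,540),interpolation=2))
print(r.sense()["eef_pos"],r.sense()["contact_force"])
E
```

```text
[533.43263839  35.7466969   28.24189037] [-3.20876999  0.41514403  3.85310508]
```

View pics/f.png

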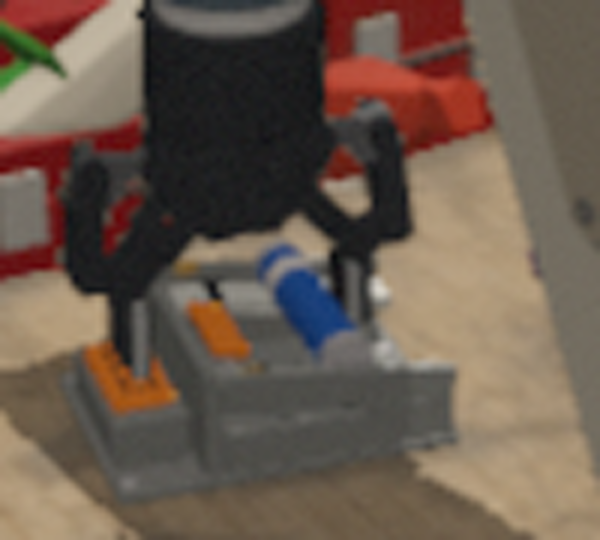

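The battery is over the ridge and resting on the ramp against the right finger (340,310), and the key is nearly home. I'll press slightly more for margin and let it settle.

Emit:
carry_out(targets=[{"dp": [0, 0, 0.7], "yaw": 0}, {"dp": [0, 0, 1.4], "yaw": 0}, {"dp": [0, 0, 1.4], "yaw": 0}, {"dp": [0, 0, 1.4], "yaw": 0}, {"dp": [0, 0, 1.4], "yaw": 0}, {"dp": [0, 0, 1.4], "yaw": 0}, {"dp": [0, 0, 1.4], "yaw": 0}, {"dp": [0, 0, 1.4], "yaw": 0}])

```text
clock: 6.18
eef_pos: [533.6, 35.7, 26.9]
tcp_rot: [3.142, 0.0, -0.203]
contact_force: [-4.3, -0.3, 3.8]
opening: 0.995
grasp_force: 2.6
```

```bash
python3 - <<'E'
from rig import r
import cv2,numpy as np
f=lambda:r.grab_frame("scene")[150:240,250:350]
a=f()
for _ in range(6): b=f()
print(np.abs(a.astype(int)-b).mean())
cv2.imwrite("pics/g.png",cv2.resize(b[:,:,::-1],(600,540),interpolation=2))
s=r.sense();print(s["eef_pos"],s["contact_force"])
E
```

```text
1.3885185185185185
[533.58512246  35.74320899  26.88839276] [-3.60203095 -0.74659983  5.40484537]
```

View pics/g.png

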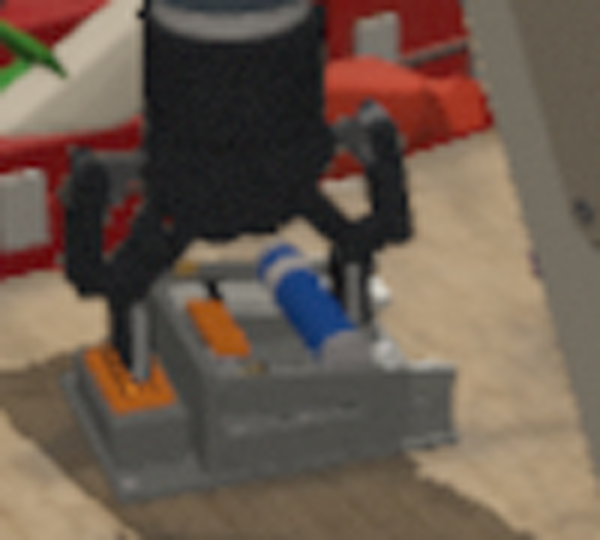

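The picture matches the previous one: the key is down, the lifter is up, and the battery is still against the finger. I'm handing it in.

```bash
python3 -c "
from rig import r
print(r.sign_off())"
```

```text
the job is handed in; nothing more can be done
None
```

I handed the job in at about 6.5 s on the robot's clock: the eject key is held down about 9–10 mm by one finger, and the blue battery is over the ridge, resting still on the ramp against the other finger.

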